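# Clip the desk key onto the gated key hook and lock the gate

### The job

Put the desk key (blue grip) away on the key stand, whose hook turns stiffly on its foot and may stand askew: without forcing it, push the key's eye over the leaning nose of the snap hook and past the sprung brass gate, so that the key hangs free in the bowl of the hook with the gate shut behind it. Then press the raised end of the red rocker on top of the hook until it snaps over and locks the gate. Leave the glasses case, the brass letter-box key and the mouse where they are.

Things in the scene. Friction and masses are not known exactly. Their poses are not given: they have to be found in the camera images.
- key_grip (a point): centre (half-way up) of the desk key's blue moulded grip, 46 long x 18 wide x 10 high, lying flat, its parallel sides 18 apart. +x runs along the key to the steel eye, -x to the steel blade (blade end 68 from here), y across the key, z its flat normal. Mass about 45 g. The whole key is 107 long.
- key_eye (a point): centre of the hole of the key's eye, 28.5 toward +x from key_grip, same axes. Hole 11 long (5.5 either way from this point; the grip ends at its near edge) and 10 wide, its axis along z, half-way up the grip. The eye is a loop of 5 mm round steel bar; its far bar's middle line lies 8 beyond this point.
- desk_key: the same key; origin under the centre of the grip, on its underside (5 below key_grip), same axes.
- key_stand: foot of the key stand: fixed dark disc, 110 across, origin at its centre on the desk; its -x faces roughly to the robot. A post stands on it at x = +22 and bends forward into a snap hook. Post and hook turn together about the post, stiffly (0.4 N m, 10 N sideways at the rocker); the hook starts up to 0.45 rad either way from the foot's -x. That angle is not reported: see or feel it, or turn it.
- post (a point): axis of the 12 mm post, on top of its collar, 19 above the desk; axes of the foot. With f the level direction the hook faces (the foot's -x if not askew): nose tip (centre of its round end, 7 mm bar) 62 along f from this axis, 175 above the desk. The nose points along 0.574 f + 0.819 up (leans 35 degrees), straight for 22 back from its tip, then curves back into the bowl (38 along f, wire 152 up).
- gate (a joint): brass sprung gate (4 mm bar, 34 long), hinged between the hook's two cheeks (13 wide over all) 37 above the nose tip, closing the mouth down to the back of the nose. 0 = shut, up to 0.45 rad pushed inward. The eye's far bar, pushed back along the nose, opens it with some 2 to 6 N and it snaps shut once the eye is about 8 past the tip; go to 17. The freed key swings down to hang by its eye.
- rocker (a joint): red rocker on top of the hook, 50 long (along f), 18 wide, its parallel sides pinchable from above (each 5 high, middle 237 above the desk); pivot 38 along f from the post axis, 228 up. 0 = unlocked: end nearer the post raised, its ribbed top 25 along f from the post axis, 246 up. Press that down 10 (about 7 N) to 0.6 rad = locked: a strut blocks the gate. Snaps over at 0.3.
- box_key: bystander: brass key with a round bow, 27x70x8, flat on the desk; origin at the centre of its underside.
- glasses_case: bystander: dark red glasses case, 58 x 155 x 36 high, its length along y; origin at the centre of its underside.
- mouse: bystander: pale computer mouse, 111 x 60 x 36 high, its length along x; origin at the centre of its underside.
Not all that is in view belongs to the job. What is shaped like the desk_key but orange or turquoise is not meant.

How it is judged:
On the way, in this order (a step that is already met when the one before it is completed fails the run):
1. the key hangs free in the hook's bowl, let go, with the gate shut behind its eye and the rocker still unlocked (height (world z) of key_eye between 0.13 and 0.16 m and horizontal distance between key_eye and post between 0.02 and 0.055 m and angle between desk_key's own x axis and vertical below 0.5 rad and contact force between the fingers and desk_key below 0.1 N and value of joint gate below 0.06 rad and value of joint rocker below 0.15 rad), for 0.2 s.
2. the rocker has snapped over and locks the gate (value of joint rocker above 0.5 rad and value of joint gate below 0.06 rad), for 0.2 s.
At the end, for the whole second after the job is handed in: The key hangs still in the bowl of the hook, upright with its eye up (within 20 degrees of vertical; the centre of its eye 130 to 160 mm above the desk and 20 to 55 mm from the post's axis), the gate is shut (under 0.06 rad) and the rocker is over in its locked position (above 0.5 rad) (all of step 2 and height (world z) of key_eye between 0.13 and 0.16 m and horizontal distance between key_eye and post between 0.02 and 0.055 m and angle between desk_key's own x axis and vertical below 0.35 rad and linear speed of desk_key below 0.05 m/s); the robot touches nothing.
It fails at once if the key is forced against the stand with more than 25 N (contact force between desk_key and key_stand above 25 N).
It fails at once if the letter-box key, the glasses case or the mouse is shifted by more than 20 mm (distance of any of box_key, glasses_case, mouse from where it was at the start of the episode above 0.02 m).
It also fails if it takes over 64 s, if anything falls off the work surface, if the arm or the gripper's body presses on something with over 40 N, if the wrist force passes 120 N, or if a joint passes its speed limit or range.

### The arm

A 6-joint arm with a two-finger parallel gripper is mounted at the origin on the work surface; the furniture and walls round the work are solid. World frame = base frame: x ahead of the robot, y to its left, z up, the work surface at z = 0. Lengths are in m, angles in rad, forces in N, time in s.
With the tool pointing down it reaches from about 0.375 to 0.9 m from the base axis. Payload 3.1 kg.
Tool frame: the origin (TCP) lies at the very end of the fingers, on their centre line; the grasp point (between the pads) lies 19 mm behind it; z points along the fingers, y is the line along which they close (so a half turn about z gives the same grasp; the last joint's range is limited). The gripper opens to 85 mm and grips with 20 to 120 N. Pads are 22 mm wide; open, the fingers measure 114 mm over their backs; the gripper's body (76 mm by 85 mm) begins 54 mm behind the grasp point. The pads swing forward as they close: fully open they stand 13 mm farther back than shut.
Start: joints at [-1.484, 0.527, 1.433, -0, 1.181, -0.178], TCP at [0.164, -0.603, 0.231] pointing down, gripper open.
Joint ranges: [-3.08, 3.08], [-0.75, 2.2], [0.22, 2.44], [-1.43, 4.57], [0, 2.65], [-2.85, 2.85]. Speed limits (rad/s): [2.79, 2.79, 3.14, 3.14, 3.14, 3.14].

### API

Orientations are given as a unit quaternion [x, y, z, w].
In Python, from station import manip gives the robot as it stands.
- The arm moves only by the shell command python3 -m handwheel 'ROWS' [FORCE]. ROWS is JSON, a list of rows, each a list of 7 numbers: the shift along the world's x, y, z in mm, then the turn, a rotation vector about the world's x, y, z in degrees, then the opening, from 0 (shut) to 1 (fully open). A call has exactly 10 rows; each row shifts and turns the commanded pose from where the row before left it; what a row does not reach is not made up. A row lasts 1/8 s, in which the tool goes at most 62.5 mm and 10.7 degrees, less where a joint would pass 70% of its speed; a pose out of reach is approached as far as the arm can. A call is refused whole if a number of a shift passes 62.5 or a number of a turn 10.7, either way. A call with a gripper value outside its range is refused whole. The fingers move at their own pace and stop on an object; FORCE is the grip in N (left out, the last holds). Time passes only in rows, so rows that do not move let the fingers close, or fill a call up. It gives the time, the measured TCP pose, the force, the opening and the grip force at its end, in the units of the state.
- manip.sense(): the state, without advancing time (a new reading comes with each control period).
- manip.snapshot(name): name is "side" or "top"; returns the picture (420x560x3 uint8, red, green, blue); there is no depth.
- manip.get_calibration(name): a dict with "K" (3x3 intrinsics, pixels), "rvec" (rotation vector, rad) and "tvec" (3), from world to camera coordinates, as OpenCV has them. Camera axes: x right, y down, z forward; pixel columns grow to the right and rows downward; lengths in m; the calibration is good to about 2 mm. A picture is of the moment at which its call begins. get_calibration takes no time and is no camera call.
- manip.sign_off(): hands the job in; it is judged then, once.
The state is a dict: "t": time; "q": joint angles; "qd": joint speeds; "tau": joint torques, N m; "tcp_pos": TCP position; "tool_rot": TCP orientation; "force": force on the tool from outside, world axes, zero at the start; "ft_torque": the same for the moment, N m; "finger_gap": opening from 0.0 (shut) to 1.0 (fully open); "gripper_force": force on a finger pad.
Only numpy, scipy, OpenCV 4.12 (cv2) and the standard library are available. Lean on these libraries where they do the work, as an engineer would, in place of code of your own. Each camera call takes 0.05 s, during which the arm holds its last target. There are 200 camera calls.

## Working session

There is one attempt and no reset: what is moved stays moved. The work goes in short steps, Python scripts to look and compute and a shell command to move; the robot and the scene stay as the last step left them, time stands still between calls to the robot, and variables do not carry over. Pictures are saved under pics/ and viewed, at most 10 in all, crops included, and the job is handed in when it is done.

```bash
ls; mkdir -p pics
python3 - <<'E'
from station import manip
import cv2,numpy as np
for n in("side","top"):
    im=manip.snapshot(n); cv2.imwrite(f"pics/{n}0.png",im[:,:,::-1])
    c=manip.get_calibration(n); print(n,c)
    R=cv2.Rodrigues(np.array(c["rvec"]))[0]; print(-R.T@np.array(c["tvec"]).ravel(), R[2])
print(manip.sense())
E
```

```text
pics
side {'K': array([[399.47558515,   0.        , 277.29856663],
       [  0.        , 399.47558515, 209.53132663],
       [  0.        ,   0.        ,   1.        ]]), 'rvec': array([ 2.23591998, -0.10661635,  0.08279656]), 'tvec': array([-0.47952204,  0.13078661,  0.94528353])}
[ 0.39117551 -0.70752687  0.69785022] [ 0.09711532  0.78004517 -0.61814088]
top {'K': array([[422.52164557,   0.        , 276.59870728],
       [  0.        , 422.52164557, 207.73090227],
       [  0.        ,   0.        ,   1.        ]]), 'rvec': array([ 2.10849014, -2.14424317,  0.13451826]), 'tvec': array([-0.01539128,  0.52895276,  1.22327518])}
[ 0.33186633 -0.06011979  1.28944966] [ 0.1556194   0.02834519 -0.98741033]
{'t': 0.1, 'q': array([-1.48352933e+00,  5.28385680e-01,  1.43376836e+00, -9.79410059e-06,
        1.18146383e+00, -1.78484909e-01]), 'qd': array([-4.84553636e-04, -4.23257571e-03, -4.28622313e-03,  5.16772062e-04,
        7.76680261e-05,  6.89286142e-06]), 'tau': array([-3.99679730e-04, -4.43305707e+01, -1.78585625e+01, -2.19366821e-04,
        3.83799139e-03,  5.51850874e-06]), 'tcp_pos': array([ 0.16412331, -0.60238286,  0.23042569]), 'tool_rot': array([ 9.91184217e-01,  1.32487069e-01,  4.16440249e-05, -1.01176182e-03]), 'force': array([ 0.19090063, -0.79737242,  0.49033599]), 'ft_torque': array([-0.05354337, -0.03953466,  0.03148015]), 'gripper_force': 0.0, 'finger_gap': 0.99766723470786}
```

View pics/side0.png

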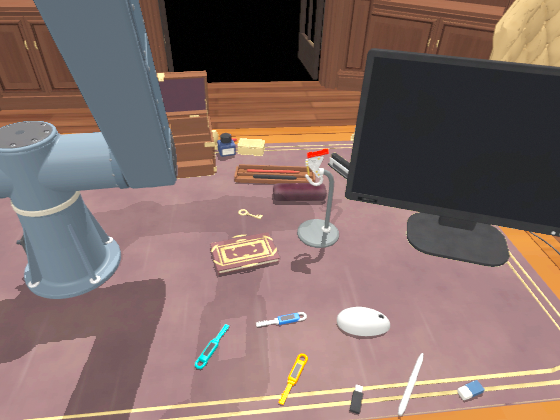

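View pics/top0.png

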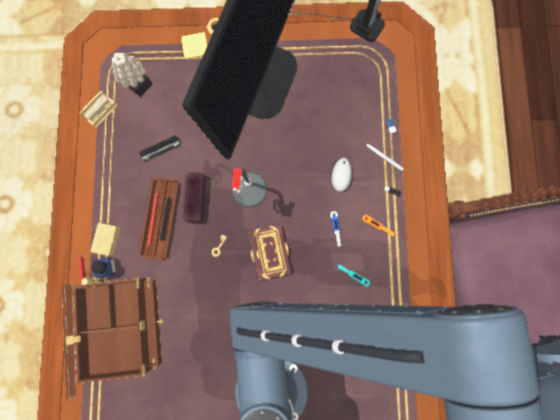

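The side view shows the blue key at (282,320), its eye to the right at (300,317), and the stand's foot at (318,233) with the red rocker at (317,154). In the top view the key is at (336,228) with its eye up at (335,215), the foot at (249,188) and the rocker at (238,180).

```bash
cat > h.py <<'E'
import cv2,numpy as np
from station import manip
C={n:manip.get_calibration(n) for n in("side","top")}
def cam(n):
    c=C[n];R=cv2.Rodrigues(np.array(c["rvec"]))[0];t=np.array(c["tvec"]).ravel();return c["K"],R,t
def ray(n,uv):
    K,R,t=cam(n);d=R.T@np.linalg.inv(K)@np.array([uv[0],uv[1],1.]);return -R.T@t,d/np.linalg.norm(d)
def onz(n,uv,z):
    o,d=ray(n,uv);return o+d*(z-o[2])/d[2]
def tri(a,b):
    P=[K@np.c_[R,t] for K,R,t in(cam("side"),cam("top"))]
    X=cv2.triangulatePoints(P[0],P[1],np.array(a,float).reshape(2,1),np.array(b,float).reshape(2,1)).ravel();return X[:3]/X[3]
def proj(n,X):
    c=C[n];return cv2.projectPoints(np.array(X,float).reshape(-1,1,3),np.array(c["rvec"]),np.array(c["tvec"]),c["K"],None)[0].reshape(-1,2)
def blob(im,lo,hi,roi):
    x0,y0,x1,y1=roi;h=cv2.cvtColor(np.ascontiguousarray(im[y0:y1,x0:x1]),cv2.COLOR_RGB2HSV)
    m=cv2.inRange(h,lo,hi);k,l,s,c=cv2.connectedComponentsWithStats(m);i=1+np.argmax(s[1:,4])
    ys,xs=np.nonzero(l==i);p=np.c_[xs+x0,ys+y0].astype(float);return p
E
python3 - <<'E'
from h import *
ims={n:cv2.imread(f"pics/{n}0.png")[:,:,::-1] for n in C}
B=((100,120,60),(125,255,255));Rd=((0,160,120),(6,255,255))
r={}
for n,kr,sr in(("side",(250,300,315,335),(295,140,340,175)),("top",(320,200,350,255),(225,160,260,200))):
    for nm,col,roi in(("key",B,kr),("rock",Rd,sr)):
        p=blob(ims[n],*col,roi);rc=cv2.minAreaRect(p.astype(np.float32));print(n,nm,len(p),p.mean(0),rc);r[n,nm]=p.mean(0)
for nm in("key","rock"):print(nm,tri(r["side",nm],r["top",nm]))
for n in C:print("key z=.008",onz(n,r[n,"key"],.008),"rock",onz(n,r[n,"rock"],.237))
a=cv2.resize(ims["side"][300:340,245:315],None,fx=5.6,fy=5.6,interpolation=2)
b=cv2.resize(ims["side"][140:255,280:360],(392,563),interpolation=2)
c=cv2.resize(ims["top"][155:215,220:280],(390,390),interpolation=2)
d=np.zeros((600,790,3),np.uint8);d[:224,:392]=a;d[:563,395:787]=b[:, :392];d[205:595,:390][20:]=c[20:]
cv2.imwrite("pics/c0.png",d[:,:,::-1])
E
```

```text
side key 60 [287.31666667 320.78333333] ((288.32672119140625, 320.4663391113281), (20.973800659179688, 7.990018844604492), 2.8624050617218018)
side rock 111 [317.31531532 152.95495495] ((317.4615173339844, 152.8076934814453), (5.295135498046875, 21.768888473510742), 78.69007110595703)
top key 60 [335.05 223.  ] ((335.0719909667969, 222.89598083496094), (13.953065872192383, 5.5454487800598145), 79.69515228271484)
top rock 129 [236.3255814  177.81395349] ((236.28463745117188, 178.2230682373047), (6.821910381317139, 19.225383758544922), 7.125016689300537)
key [ 0.48329415 -0.20141272 -0.00097936]
rock [0.57653829 0.07184265 0.23886012]
key z=.008 [ 0.48081279 -0.20800331  0.008     ] rock [0.57702475 0.07494388 0.237     ]
key z=.008 [ 0.48340328 -0.20046627  0.008     ] rock [0.57720238 0.07205713 0.237     ]
```

View pics/c0.png

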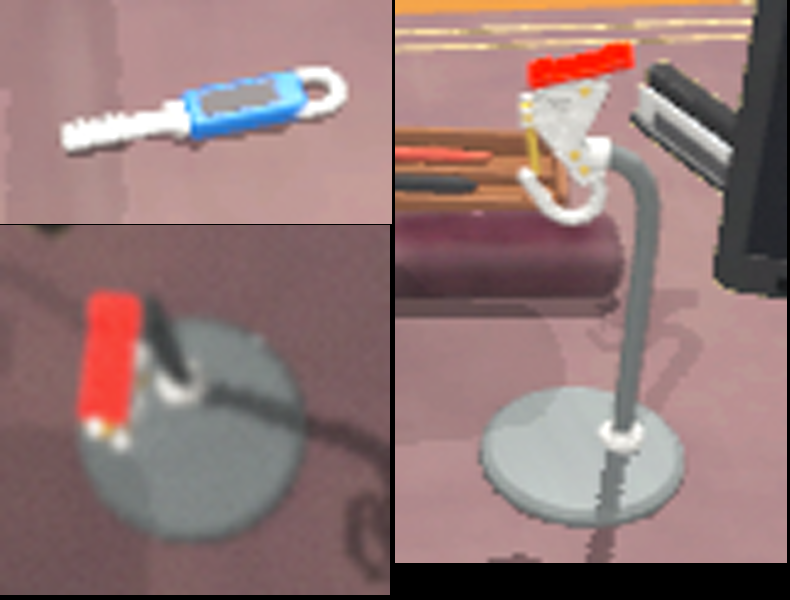

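The crop shows the blue key with its eye at the far (+x) end, the hook facing roughly toward the robot, the collar near side (326,229) and top (247.7,182.4), and the nose tip near side (306.5,175.7). Next I'll measure yaw, post and key axis.

Run:
```python
from h import *
ims={n:np.ascontiguousarray(cv2.imread(f"pics/{n}0.png")[:,:,::-1]) for n in C}
# soft-edged measurement of rocker on a 6x upsampled image
def big(n,roi,lo,hi,s=6):
    x0,y0,x1,y1=roi;im=cv2.resize(ims[n][y0:y1,x0:x1],None,fx=s,fy=s,interpolation=cv2.INTER_CUBIC)
    m=cv2.inRange(cv2.cvtColor(im,cv2.COLOR_RGB2HSV),lo,hi)
    cs,_=cv2.findContours(m,cv2.RETR_EXTERNAL,2);c=max(cs,key=cv2.contourArea)
    return (c.reshape(-1,2)+.5)/s-.5+np.array([x0,y0])
kb=((98,90,60),(128,255,255));rb=((0,140,110),(8,255,255))
def ends(p):
    b=cv2.boxPoints(cv2.minAreaRect(p.astype(np.float32)));e=[(b[i]+b[(i+1)%4])/2 for i in range(4)]
    L=np.linalg.norm(e[0]-e[2]);return (e[0],e[2]) if L>np.linalg.norm(e[1]-e[3]) else (e[1],e[3])
K={}
for n,kr,sr in(("side",(270,305,312,335),(295,140,340,170)),("top",(325,205,348,240),(225,160,260,200))):
    for nm,roi,col in(("key",kr,kb),("rock",sr,rb)):
        e=ends(big(n,roi,*col)); e=sorted(e,key=lambda q:(q[0] if n=="side" else -q[1])); K[n,nm]=e
        print(n,nm,np.round(e,1).tolist())
        z=(.007,.007) if nm=="key" else (.231,.246)
        a,b=[onz(n,q,zz) for q,zz in zip(e,z)];print("   ",a.round(4),b.round(4),"len",np.linalg.norm(b-a).round(4),"yaw",np.degrees(np.arctan2(*(b-a)[[1,0]])).round(1), "mid",((a+b)/2).round(4))
for nm in("key","rock"):
    print(nm,[tri(K["side",nm][i],K["top",nm][i]).round(4) for i in(0,1)])
W=((0,0,175),(179,60,255))
for n,roi in(("side",(318,222,335,236)),("top",(240,175,255,190))):
    p=big(n,roi,*W);c=cv2.minAreaRect(p.astype(np.float32))[0];K[n,"col"]=c;print(n,"collar",c,onz(n,c,.017).round(4))
print("collar",tri(K["side","col"],K["top","col"]).round(4))
G=((0,0,90),(179,40,175))
for n,roi in(("side",(290,215,345,250)),("top",(225,165,275,215))):
    p=big(n,roi,(75,0,70),(110,60,175));h=cv2.convexHull(p.astype(np.float32));el=cv2.fitEllipse(h);print(n,"foot",el,onz(n,el[0],.01).round(4))
b=np.zeros((420,790,3),np.uint8);b[:,:390]=cv2.resize(ims["top"][165:200,222:254],(390,420),interpolation=2);b[:,400:]=cv2.resize(ims["side"][143:192,295:340],(390,420),interpolation=2)
cv2.imwrite("pics/c1.png",b[:,:,::-1])
```

```text
side key [[277.6000061035156, 320.29998779296875], [299.20001220703125, 316.1000061035156]]
    [ 0.461  -0.2042  0.007 ] [ 0.5071 -0.1979  0.007 ] len 0.0466 yaw 7.8 mid [ 0.484  -0.2011  0.007 ]
side rock [[306.29998779296875, 155.0], [328.29998779296875, 150.60000610351562]]
    [0.5524 0.0775 0.231 ] [0.6003 0.0682 0.246 ] len 0.051 yaw -11.1 mid [0.5763 0.0729 0.2385]
top key [[336.5, 230.3000030517578], [333.8999938964844, 215.6999969482422]]
    [ 0.4611 -0.2041  0.007 ] [ 0.506  -0.1978  0.007 ] len 0.0454 yaw 8.0 mid [ 0.4835 -0.2009  0.007 ]
top rock [[235.3000030517578, 188.1999969482422], [237.39999389648438, 168.10000610351562]]
    [0.5513 0.0753 0.231 ] [0.6004 0.0682 0.246 ] len 0.0518 yaw -8.3 mid [0.5759 0.0717 0.2385]
key [array([ 0.4611, -0.2041,  0.0068]), array([ 0.5066, -0.1978,  0.0068])]
rock [array([0.5515, 0.0751, 0.2324]), array([0.6003, 0.0682, 0.246 ])]
side collar (326.0, 228.5) [0.6165 0.0621 0.017 ]
top collar (245.99644470214844, 183.47482299804688) [0.61   0.0697 0.017 ]
collar [0.6151 0.0702 0.0094]
side foot ((317.6452941894531, 233.01768493652344), (27.750749588012695, 41.26771545410156), 96.59285736083984) [0.5935 0.0541 0.01  ]
top foot ((249.21142578125, 189.23858642578125), (33.08832550048828, 33.54154586791992), 66.75120544433594) [0.5931 0.0605 0.01  ]
```

View pics/c1.png

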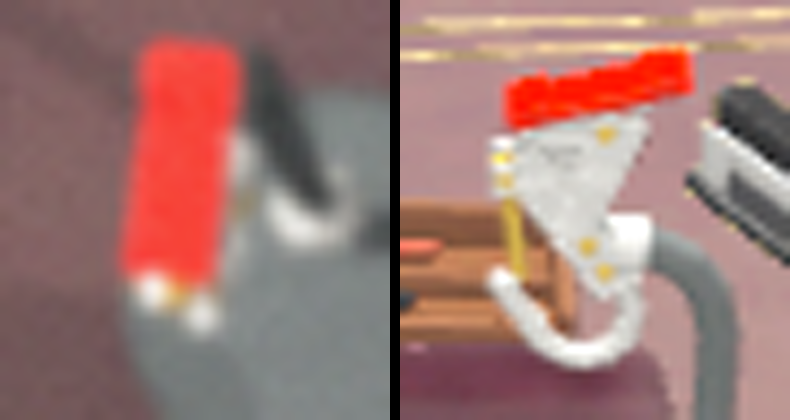

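The key is at (0.484,-0.201) with yaw about 8°. The crop shows the nose tip at side (306.6,175.8) and top (238.6,191.4), and the hook is turned about -9°.

Run:
```python
from h import *
from scipy.spatial.transform import Rotation as Ro
print("tip",tri((306.6,175.6),(238.3,190.9)).round(4),onz("side",(306.6,175.6),.175).round(4),onz("top",(238.3,190.9),.175).round(4))
s=manip.sense();R=Ro.from_quat(s["tool_rot"]);print(R.as_matrix().round(3))
# want tool y perpendicular to key: tool x along key (+/-)
for psi in(8,188,-172):
    x=np.array([np.cos(np.radians(psi)),np.sin(np.radians(psi)),0]);z=np.array([0,0,-1.]);T=Ro.from_matrix(np.c_[x,np.cross(z,x),z]);print(psi,np.degrees((T*R.inv()).as_rotvec()).round(1))
```

```text
tip [0.5556 0.0743 0.1766] [0.5568 0.0768 0.175 ] [0.5554 0.0745 0.175 ]
[[ 0.965  0.263 -0.   ]
 [ 0.263 -0.965  0.002]
 [ 0.    -0.002 -1.   ]]
8 [-0.1 -0.  -7.2]
188 [  0.   -0.2 172.8]
-172 [  0.   -0.2 172.8]
```

```bash
python3 -m handwheel '[[40,50,-10,0,0,-1,1],[40,50,-15,0,0,-1,1],[40,50,-20,0,0,-1,1],[40,50,-20,0,0,-1,1],[40,50,-20,0,0,-1,1],[40,50,-20,0,0,-1,1],[40,50,-20,0,0,-1,1],[35,51,-25,0,0,-0.2,1],[0,0,0,0,0,0,1],[0,0,0,0,0,0,1]]' 60
```

```text
t: 1.35
tcp_pos: [0.46, -0.2266, 0.0907]
tool_rot: [0.998, 0.071, -0.0, 0.0]
force: [-0.3, -0.3, 0.2]
finger_gap: 0.998
gripper_force: 0.0
```

```bash
python3 -m handwheel '[[10,12,-10,0,0,0,1],[9,13,-15,0,0,0,1],[0,0,-20,0,0,0,1],[0,0,-15,0,0,0,1],[0,0,0,0,0,0,1],[0,0,0,0,0,0,1],[0,0,0,0,0,0,1],[0,0,0,0,0,0,1],[0,0,0,0,0,0,1],[0,0,0,0,0,0,1]]'; python3 -c "
from h import *
print(manip.sense()['tcp_pos'])"
```

```text
t: 2.6
tcp_pos: [0.479, -0.2017, 0.031]
tool_rot: [0.998, 0.07, 0.0, 0.0]
force: [-0.5, 0.0, 0.4]
finger_gap: 0.998
gripper_force: 0.0
[ 0.47898512 -0.20165655  0.03100305]
```

```bash
python3 -m handwheel '[[0,0,-14,0,0,0,1],[0,0,-14,0,0,0,1],[0,0,0,0,0,0,1],[0,0,0,0,0,0,0],[0,0,0,0,0,0,0],[0,0,0,0,0,0,0],[0,0,0,0,0,0,0],[0,0,0,0,0,0,0],[0,0,0,0,0,0,0],[0,0,0,0,0,0,0]]' 60
```

```text
t: 3.85
tcp_pos: [0.4791, -0.2017, 0.0033]
tool_rot: [0.998, 0.07, 0.0, 0.0]
force: [-0.2, 0.4, 6.2]
finger_gap: 0.186
gripper_force: 59.1
```

```bash
python3 -m handwheel '[[0,0,35,0,0,0,0],[0,0,40,0,0,0,0],[0,20,40,0,0,-8.5,0],[0,35,40,0,0,-8.5,0],[0,40,20,-1.1,-6.9,0,0],[0,40,2,-1.1,-6.9,0,0],[0,40,0,-1.1,-6.9,0,0],[0,40,0,-1.1,-6.9,0,0],[0,40,0,-1.1,-7,0,0],[0,0,0,0,0,0,0]]'; python3 -m handwheel '[[0,0,0,0,0,0,0],[0,0,0,0,0,0,0],[0,0,0,0,0,0,0],[0,0,0,0,0,0,0],[0,0,0,0,0,0,0],[0,0,0,0,0,0,0],[0,0,0,0,0,0,0],[0,0,0,0,0,0,0],[0,0,0,0,0,0,0],[0,0,0,0,0,0,0]]'
python3 - <<'E'
from h import *
from scipy.spatial.transform import Rotation as Ro
s=manip.sense();M=Ro.from_quat(s["tool_rot"]).as_matrix();print(M.round(3),s["tcp_pos"],s["t"])
kx=M[:,0];kz=-M[:,2]
print("keyx yaw,elev",np.degrees([np.arctan2(kx[1],kx[0]),np.arcsin(kx[2])]))
eye=s["tcp_pos"]+.0335*kx+.0017*kz;print("eye est",eye)
f=np.array([-.988,.156,0]);u=.574*f+np.array([0,0,.819]);pre=np.array([.555,.075,.1755])+.03*u;print("shift to pre",1e3*(pre-eye))
for n in C:
    im=manip.snapshot(n);cv2.imwrite(f"pics/{n}1.png",im[:,:,::-1]);print(n,proj(n,eye))
a=cv2.imread("pics/side1.png")[125:215,240:345];b=cv2.imread("pics/top1.png")[160:230,205:265]
d=np.zeros((460,790,3),np.uint8);d[:,:395]=cv2.resize(a,(395,460)) if 0 else 0
d[:338,:395]=cv2.resize(a,(395,338),interpolation=2);d[:,398:]=cv2.resize(b,(392,460),interpolation=2);cv2.imwrite("pics/c2.png",d)
E
```

```text
t: 5.1
tcp_pos: [0.4806, 0.0505, 0.1957]
tool_rot: [0.955, -0.071, 0.288, 0.015]
force: [-0.2, -0.8, -0.3]
finger_gap: 0.189
gripper_force: 59.0
t: 6.35
tcp_pos: [0.4835, 0.0479, 0.1965]
tool_rot: [0.954, -0.073, 0.29, 0.016]
force: [-0.0, -1.0, -0.6]
finger_gap: 0.183
gripper_force: 59.0
[[ 0.822 -0.148  0.55 ]
 [-0.129 -0.989 -0.073]
 [ 0.555 -0.011 -0.832]] [0.48348005 0.04790182 0.196466  ] 6.35
keyx yaw,elev [-8.94852731 33.71802339]
eye est [0.51006976 0.04369121 0.21647595]
shift to pre [ 27.91688122  33.99511334 -16.40594784]
side [[289.69516345 169.03787607]]
top [[248.26705458 204.78599295]]
```

View pics/c2.png

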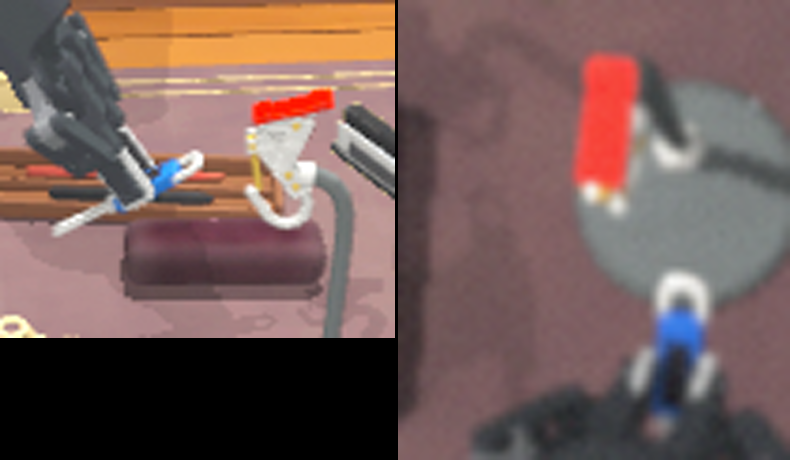

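The crop shows the key held well by its grip, with the eye at side (290.5,167.6) and top (248.6,204.9), close to the prediction of (289.7,169.0) and (248.3,204.8).

```bash
python3 -m handwheel '[[0,12,-4,-0.2,-1.3,0,0],[5,12,-6,0,0,0,0],[10,10,-6,0,0,0,0],[8,0,0,0,0,0,0],[5,0,0,0,0,0,0],[0,0,0,0,0,0,0],[0,0,0,0,0,0,0],[0,0,0,0,0,0,0],[0,0,0,0,0,0,0],[0,0,0,0,0,0,0]]'
python3 - <<'E'
from h import *
from scipy.spatial.transform import Rotation as Ro
s=manip.sense();M=Ro.from_quat(s["tool_rot"]).as_matrix();print(s["tcp_pos"],s["t"])
kx=M[:,0];kz=-M[:,2]
print("keyx yaw,elev",np.degrees([np.arctan2(kx[1],kx[0]),np.arcsin(kx[2])]))
eye=s["tcp_pos"]+.0335*kx+.0017*kz;print("eye est",eye)
f=np.array([-.988,.156,0]);u=.574*f+np.array([0,0,.819]);tip=np.array([.555,.075,.1755]);print("eye-tip in kx,ky,u mm",1e3*np.array([(eye-tip)@kx,(eye-tip)@np.cross(kz,kx),(eye-tip)@kz]))
for n in C:
    im=manip.snapshot(n);cv2.imwrite(f"pics/{n}2.png",im[:,:,::-1]);print(n,"eye",proj(n,eye),"tip",proj(n,tip), "loop end",proj(n,eye+.0105*kx))
a=cv2.imread("pics/side2.png")[140:195,265:335];b=cv2.imread("pics/top2.png")[175:215,220:260]
d=np.zeros((392,795,3),np.uint8)
d[:314,:400]=cv2.resize(a,(400,314),interpolation=2);d[:,402:794]=cv2.resize(b,(392,392),interpolation=2);cv2.imwrite("pics/c3.png",d)
E
```

```text
t: 7.7
tcp_pos: [0.5126, 0.0707, 0.1925]
tool_rot: [0.954, -0.068, 0.293, 0.002]
force: [0.4, -0.2, 0.2]
finger_gap: 0.184
gripper_force: 59.0
[0.51262159 0.07071619 0.19248066] 7.7
keyx yaw,elev [-8.9333867  34.01011779]
eye est [0.53910447 0.06648008 0.21262645]
eye-tip in kx,ky,u mm [ 8.84640028 -9.22406648 39.246505  ]
side eye [[300.85595082 164.64599149]] tip [[306.00266417 175.86335826]] loop end [[304.81035807 162.62441769]]
top eye [[239.62789356 194.1817729 ]] tip [[238.08805928 191.02109426]] loop end [[239.87940073 190.4863089 ]]
```

View pics/c3.png

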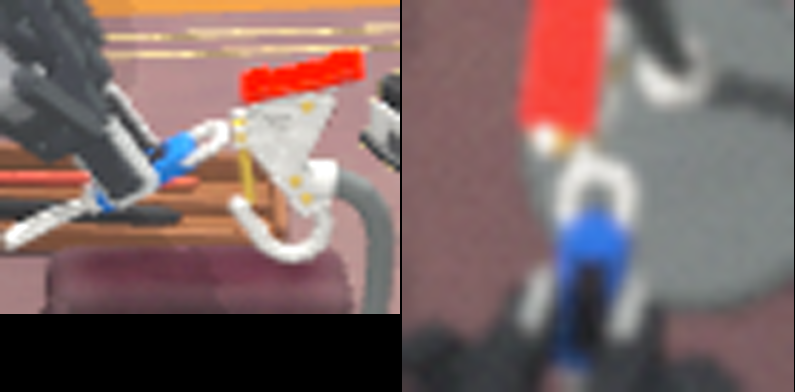

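The crop shows the loop end at side (304.9,161.9) and top (240,190.5), within 1 px of the prediction. The nose tip is at side (306.7,175.5).

```bash
python3 -m handwheel '[[-6,3,0,0,0,0,0],[-6,7,-6,0,0,0,0],[0,0,-8,0,0,0,0],[6,0,-8,0,0,0,0],[6,0,0,0,0,0,0],[6,0,0,0,0,0,0],[0,0,0,0,0,0,0],[0,0,0,0,0,0,0],[0,0,0,0,0,0,0],[0,0,0,0,0,0,0]]'
cat > look.py <<'E'
import sys
from h import *
from scipy.spatial.transform import Rotation as Ro
s=manip.sense();M=Ro.from_quat(s["tool_rot"]).as_matrix();print(s["tcp_pos"],s["force"].round(1),s["t"])
kx=M[:,0];kz=-M[:,2]
print("keyx yaw,elev",np.degrees([np.arctan2(kx[1],kx[0]),np.arcsin(kx[2])]))
eye=s["tcp_pos"]+.0335*kx+.0017*kz;tip=np.array([.5555,.0748,.1755]);print("eye",eye,"eye-tip in kx,ky,u mm",1e3*np.array([(eye-tip)@kx,(eye-tip)@np.cross(kz,kx),(eye-tip)@kz]))
k=sys.argv[1]
for n in C:
    im=manip.snapshot(n);cv2.imwrite(f"pics/{n}{k}.png",im[:,:,::-1]);print(n,"eye",proj(n,eye),"tip",proj(n,tip), "loop end",proj(n,eye+.0105*kx))
a=cv2.imread(f"pics/side{k}.png")[145:195,280:335];b=cv2.imread(f"pics/top{k}.png")[175:210,222:257]
d=np.zeros((392,795,3),np.uint8)
d[:364,:400]=cv2.resize(a,(400,364),interpolation=2);d[:,402:794]=cv2.resize(b,(392,392),interpolation=2);cv2.imwrite(f"pics/c{k}.png",d)
E
python3 look.py 4
```

```text
t: 9.05
tcp_pos: [0.5206, 0.077, 0.1774]
tool_rot: [0.957, -0.068, 0.281, -0.001]
force: [-5.6, -0.4, -2.9]
finger_gap: 0.187
gripper_force: 59.2
[0.52060858 0.07701736 0.17738552] [-5.6 -0.4 -2.9] 9.05
keyx yaw,elev [-8.89957792 32.59033598]
eye [0.54757798 0.07271351 0.19686032] eye-tip in kx,ky,u mm [ 5.1829577  -2.24903931 22.16876019]
side eye [[303.63714785 168.87027156]] tip [[306.22404726 175.9013591 ]] loop end [[307.59234076 166.98093036]]
top eye [[237.97341032 192.1913805 ]] tip [[238.16200714 190.83746867]] loop end [[238.23076692 188.50808759]]
```

View pics/c4.png

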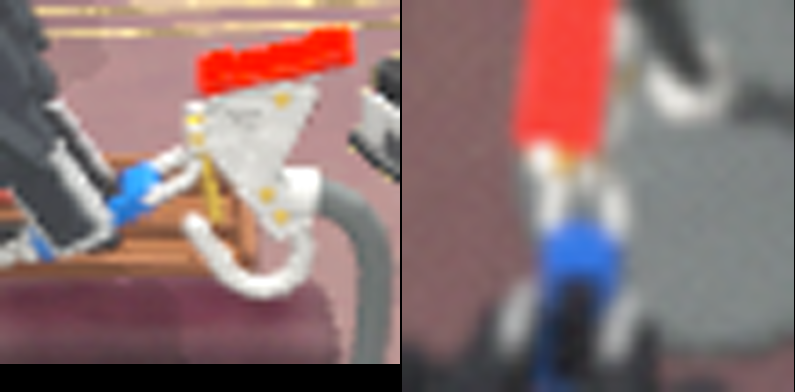

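The crop shows the eye's far bar resting against the gate and cheek at side (307,167), above the nose, so it is about 5 mm too far forward. I'll back off along -x and then check the force.

```bash
python3 -m handwheel '[[-4,0,0,0,0,0,0],[-4,0,0,0,0,0,0],[-4,0,0,0,0,0,0],[0,0,0,0,0,0,0],[0,0,0,0,0,0,0],[0,0,0,0,0,0,0],[0,0,0,0,0,0,0],[0,0,0,0,0,0,0],[0,0,0,0,0,0,0],[0,0,0,0,0,0,0]]'; python3 look.py 5
```

```text
t: 10.4
tcp_pos: [0.5125, 0.077, 0.18]
tool_rot: [0.956, -0.067, 0.286, -0.001]
force: [-0.9, 0.4, -1.3]
finger_gap: 0.184
gripper_force: 59.0
[0.51253489 0.0770193  0.1800289 ] [-0.9  0.4 -1.3] 10.4
keyx yaw,elev [-8.88061364 33.17124817]
eye [0.53930901 0.07275316 0.19977952] eye-tip in kx,ky,u mm [ 0.15883953 -3.12737984 29.08654782]
side eye [[300.20886694 167.93323807]] tip [[306.22404726 175.9013591 ]] loop end [[304.13887025 166.00023884]]
top eye [[237.82444319 195.06467936]] tip [[238.16200714 190.83746867]] loop end [[238.07358101 191.39329598]]
```

```bash
python3 -m handwheel '[[0,2,-4,-0.3,-1.8,0,0],[3,0,-4,0,0,0,0],[3,0,-4,0,0,0,0],[3,0,-2,0,0,0,0],[0,0,0,0,0,0,0],[0,0,0,0,0,0,0],[0,0,0,0,0,0,0],[0,0,0,0,0,0,0],[0,0,0,0,0,0,0],[0,0,0,0,0,0,0]]'; python3 look.py 6
```

```text
t: 11.75
tcp_pos: [0.5217, 0.0776, 0.1768]
tool_rot: [0.956, -0.067, 0.286, -0.0]
force: [-6.7, -1.3, -4.9]
finger_gap: 0.185
gripper_force: 59.0
[0.5216613  0.07759666 0.17679161] [-6.7 -1.3 -4.9] 11.75
keyx yaw,elev [-8.78381423 33.0949578 ]
eye [0.54846888 0.0733743  0.19650622] eye-tip in kx,ky,u mm [ 5.83102918 -1.48971051 21.36610451]
side eye [[303.95933776 168.8324448 ]] tip [[306.22404726 175.9013591 ]] loop end [[307.89302514 166.91117128]]
top eye [[237.74036347 191.89102582]] tip [[238.16200714 190.83746867]] loop end [[237.98354906 188.21996909]]
```

View pics/c6.png

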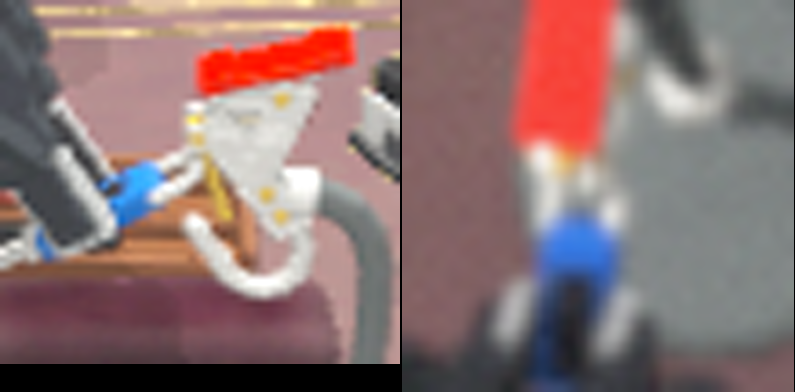

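```bash
python3 -m handwheel '[[-4,0,0,0,0,0,0],[-4,0,0,0,0,0,0],[-4,0,0,0,0,0,0],[0,0,0,0,0,0,0],[0,0,0,0,0,0,0],[0,0,0,0,0,0,0],[0,0,0,0,0,0,0],[0,0,0,0,0,0,0],[0,0,0,0,0,0,0],[0,0,0,0,0,0,0]]'; python3 -c "
from h import *
print(manip.sense()['q'].round(3))"; python3 look.py 7
```

```text
t: 13.1
tcp_pos: [0.5161, 0.0784, 0.1825]
tool_rot: [0.955, -0.066, 0.29, -0.001]
force: [-1.1, -0.0, -0.2]
finger_gap: 0.185
gripper_force: 59.3
[-6.300e-02  3.880e-01  2.164e+00 -4.340e-01  1.000e-03  2.080e+00]
[0.51608056 0.07835095 0.18246367] [-1.1 -0.  -0.2] 13.1
keyx yaw,elev [-8.78786185 33.59668533]
eye [0.54271557 0.07414826 0.20241496] eye-tip in kx,ky,u mm [ 4.45232363 -1.14091508 29.44752252]
side eye [[301.62952624 166.5955942 ]] tip [[306.22404726 175.9013591 ]] loop end [[305.54950859 164.62867086]]
top eye [[237.17297488 193.61515893]] tip [[238.16200714 190.83746867]] loop end [[237.4091001  189.94165348]]
```

The arm was at its joint-5 limit (q5≈0), which blocked the descent. I'll reduce the tilt to about 23°; the round-bar eye tolerates that misalignment with the nose.

```bash
python3 -m handwheel '[[-5,0,0,0.5,3.5,0,0],[0,1,0,0.5,3.5,0,0],[0,1,0,0.6,3.5,0,0],[0,0,0,0,0,0,0],[0,0,-4,0,0,0,0],[0,0,-6,0,0,0,0],[3,0,0,0,0,0,0],[3,0,0,0,0,0,0],[0,0,0,0,0,0,0],[0,0,0,0,0,0,0]]'; python3 -c "
from h import *
print(manip.sense()['q'].round(3))"; python3 look.py 8
```

```text
t: 14.45
tcp_pos: [0.5183, 0.0766, 0.172]
tool_rot: [0.974, -0.071, 0.213, -0.001]
force: [-2.1, 0.1, -1.0]
finger_gap: 0.182
gripper_force: 59.2
[-6.700e-02  3.970e-01  2.055e+00  2.000e-03  2.610e-01  1.648e+00]
[0.51834984 0.07655782 0.17197968] [-2.1  0.1 -1. ] 14.45
keyx yaw,elev [-8.79721509 24.50685653]
eye [0.54776742 0.07194264 0.18742137] eye-tip in kx,ky,u mm [-1.61055249 -3.50050052 13.97244193]
side eye [[303.51451593 172.45225402]] tip [[306.22404726 175.9013591 ]] loop end [[307.71064861 171.06711899]]
top eye [[238.69142297 192.79408544]] tip [[238.16200714 190.83746867]] loop end [[239.04216557 188.98122032]]
```

View pics/c8.png

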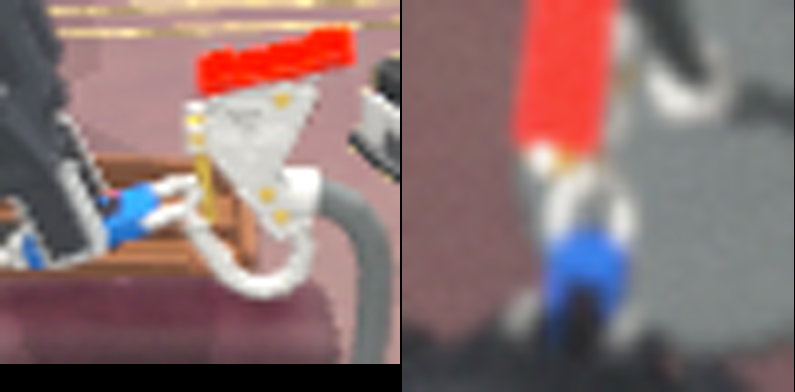

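The crop shows the eye just above and around the nose tip, with the loop end at side (307,170.5), lightly touching the gate. I'll shift +3 mm in y and slide down the nose.

```bash
sed -i 's/^a=cv2.*$//; s/^b=cv2.*$//' look.py; python3 -m handwheel '[[-1,3,0,0,0,0,0],[0,0,0,0,0,0,0],[1,0,-2,0,0,0,0],[1,0,-2,0,0,0,0],[1,0,-2,0,0,0,0],[1,0,-2,0,0,0,0],[0,0,0,0,0,0,0],[0,0,0,0,0,0,0],[0,0,0,0,0,0,0],[0,0,0,0,0,0,0]]'; python3 -c "
from h import *
exec(open('look.py').read().split('k=sys')[0]); print(manip.sense()['q'].round(3))"
```

```text
t: 15.8
tcp_pos: [0.5219, 0.0795, 0.1642]
tool_rot: [0.974, -0.071, 0.213, -0.001]
force: [-2.4, 0.2, -2.4]
finger_gap: 0.19
gripper_force: 59.1
[0.52186599 0.0795057  0.16418194] [-2.4  0.2 -2.4] 15.8
keyx yaw,elev [-8.80450078 24.56527124]
eye [0.55126738 0.07488898 0.17965399] eye-tip in kx,ky,u mm [-2.08961147 -0.35801897  5.53930961]
[-0.059  0.418  2.053 -0.012  0.24   1.669]
```

```bash
cat > st.py <<'E'
from h import *
exec(open('look.py').read().split('k=sys')[0]); print(s['q'].round(3),"eye-tip along f, up",(-(eye-tip)[:2]@[.988,-.155]*1e3).round(1),((eye-tip)[2]*1e3).round(1), "torque",s["ft_torque"].round(2))
E
python3 -m handwheel '[[1,0,-2,0,0,0,0],[1.5,-0.5,-2,0,0,0,0],[1.5,0,-2,0,0,0,0],[0,0,0,0,0,0,0],[0,0,0,0,0,0,0],[0,0,0,0,0,0,0],[0,0,0,0,0,0,0],[0,0,0,0,0,0,0],[0,0,0,0,0,0,0],[0,0,0,0,0,0,0]]'; python3 st.py
```

```text
t: 17.05
tcp_pos: [0.5259, 0.079, 0.1582]
tool_rot: [0.974, -0.071, 0.213, -0.001]
force: [0.5, 0.6, -6.2]
finger_gap: 0.183
gripper_force: 58.6
[0.52590944 0.07900933 0.15817043] [ 0.5  0.6 -6.2] 17.05
keyx yaw,elev [-8.79999847 24.56809926]
eye [0.55531044 0.07439509 0.17364394] eye-tip in kx,ky,u mm [-0.88572941 -0.48851305 -1.61915627]
[-0.06   0.434  2.05  -0.012  0.227  1.668] eye-tip along f, up 0.1 -1.9 torque [0.18 0.81 0.17]
```

```bash
python3 -m handwheel '[[1,0,-2,0,0,0,0],[1.5,-0.5,-2,0,0,0,0],[1.5,0,-2,0,0,0,0],[0,0,0,0,0,0,0],[0,0,0,0,0,0,0],[0,0,0,0,0,0,0],[0,0,0,0,0,0,0],[0,0,0,0,0,0,0],[0,0,0,0,0,0,0],[0,0,0,0,0,0,0]]'; python3 st.py
```

```text
t: 18.3
tcp_pos: [0.53, 0.0785, 0.1523]
tool_rot: [0.974, -0.071, 0.214, -0.001]
force: [-0.7, -0.3, -0.4]
finger_gap: 0.183
gripper_force: 59.2
[0.53003121 0.07848879 0.15229369] [-0.7 -0.3 -0.4] 18.3
keyx yaw,elev [-8.80310979 24.59120168]
eye [0.55942579 0.07387382 0.1677792 ] eye-tip in kx,ky,u mm [ 0.44361147 -0.63168816 -8.67666809]
[-0.06   0.451  2.046 -0.011  0.214  1.667] eye-tip along f, up -4.0 -7.7 torque [ 0.06  0.29 -0.03]
```

Force rose to 6 N then dropped to near zero, so the gate has snapped past. I'll continue to about 17 mm.

```bash
python3 -m handwheel '[[1.5,0,-2,0,0,0,0],[1.5,-0.5,-2,0,0,0,0],[1.5,0,-2,0,0,0,0],[0.5,0,-1,0,0,0,0],[0,0,0,0,0,0,0],[0,0,0,0,0,0,0],[0,0,0,0,0,0,0],[0,0,0,0,0,0,0],[0,0,0,0,0,0,0],[0,0,0,0,0,0,0]]'; python3 st.py; python3 look.py 9 >/dev/null 2>&1
python3 - <<'E'
import cv2,numpy as np
a=cv2.imread("pics/side9.png")[140:205,275:340];b=cv2.imread("pics/top9.png")[172:212,222:262]
cv2.imwrite("pics/v9.png",np.hstack([cv2.resize(x,(396,396),interpolation=2) for x in(a,b)]))
E
```

```text
t: 19.55
tcp_pos: [0.5351, 0.078, 0.1453]
tool_rot: [0.974, -0.071, 0.214, -0.001]
force: [0.2, -0.5, -0.8]
finger_gap: 0.181
gripper_force: 59.2
[0.53507561 0.07798849 0.14532394] [ 0.2 -0.5 -0.8] 19.55
keyx yaw,elev [-8.80423693 24.5965567 ]
eye [0.56446866 0.07337313 0.16081223] eye-tip in kx,ky,u mm [  2.1439125   -0.66330182 -17.12212776]
[-0.061  0.47   2.04  -0.011  0.201  1.666] eye-tip along f, up -9.1 -14.7 torque [0.05 0.28 0.02]
```

View pics/v9.png

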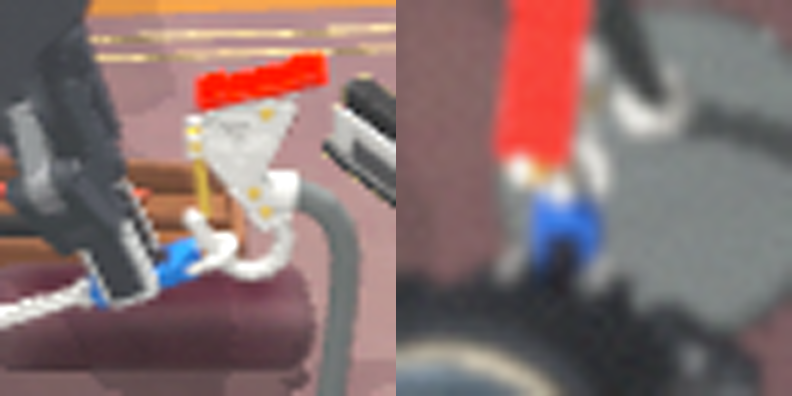

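The picture shows the nose tip through the eye at side crop (190,215), with the brass gate straight and shut behind the far bar at (205,190). I'll release and retreat.

```bash
python3 -m handwheel '[[0,0,0,0,0,0,0.3],[0,0,0,0,0,0,0.6],[0,0,0,0,0,0,1],[0,0,0,0,0,0,1],[0,0,0,0,0,0,1],[0,0,0,0,0,0,1],[-10,0,3,0,0,0,1],[-20,0,10,0,0,0,1],[-30,0,20,0,0,0,1],[-30,0,30,0,0,0,1]]'; python3 -m handwheel '[[0,0,30,1.5,8,0,1],[0,0,30,1.5,8,0,0],[0,0,10,1.2,8.3,0,0],[0,0,0,0,0,0,0],[0,0,0,0,0,0,0],[0,0,0,0,0,0,0],[0,0,0,0,0,0,0],[0,0,0,0,0,0,0],[0,0,0,0,0,0,0],[0,0,0,0,0,0,0]]'
python3 - <<'E'
from h import *
from scipy.spatial.transform import Rotation as Ro
s=manip.sense();print(s["tcp_pos"],s["finger_gap"]);print(Ro.from_quat(s["tool_rot"]).as_matrix().round(3))
B=((98,90,60),(128,255,255));Rd=((0,140,110),(8,255,255))
im=manip.snapshot("side");cv2.imwrite("pics/side10.png",im[:,:,::-1])
it=manip.snapshot("top");cv2.imwrite("pics/top10.png",it[:,:,::-1])
p=blob(im,*B,(285,150,350,230));rc=cv2.minAreaRect(p.astype(np.float32));print("blue side",len(p),p.mean(0),rc)
f=np.array([-.988,.155,0]);post=np.array([.6135,.0663,0]);e=post+.038*f+[0,0,.145]
print("pred hanging grip px",proj("side",[e-[0,0,.0285],e,e-[0,0,.0965]]))
r={}
for n,i,roi in(("side",im,(295,140,340,172)),("top",it,(222,160,260,200))):
    q=blob(i,*Rd,roi);r[n]=q.mean(0);print(n,len(q),r[n],cv2.minAreaRect(q.astype(np.float32)))
print(tri(r["side"],r["top"]))
E
```

```text
t: 20.9
tcp_pos: [0.4427, 0.0781, 0.2079]
tool_rot: [0.975, -0.071, 0.212, -0.001]
force: [-0.5, -0.1, 0.8]
finger_gap: 1.0
gripper_force: 0.0
t: 22.15
tcp_pos: [0.4459, 0.0777, 0.2703]
tool_rot: [0.997, -0.078, 0.017, -0.02]
force: [-0.1, -0.0, -0.1]
finger_gap: -0.001
gripper_force: 0.0
[0.44591684 0.0776961  0.27028427] -0.0013243178259665252
[[ 0.987 -0.154  0.036]
 [-0.156 -0.987  0.037]
 [ 0.03  -0.042 -0.999]]
blue side 70 [315.81428571 194.91428571] ((316.0, 194.5), (17.0, 4.0), 90.0)
pred hanging grip px [[312.97319074 196.19016585]
 [313.88662182 186.70487686]
 [310.92029412 217.50794023]]
side 118 [317.30508475 152.94067797] ((317.38458251953125, 152.92306518554688), (5.491251468658447, 21.96500587463379), 78.69007110595703)
top 149 [236.22818792 177.83221477] ((236.086669921875, 177.9364013671875), (8.211088180541992, 19.615379333496094), 8.746162414550781)
[0.57654777 0.07210531 0.23874021]
```

Run:
```python
from h import *
for a in((349,193),(369,56)):
    for b in((228,157),(185,102)):
        X=tri(a,b);print(a,b,X.round(3),proj("side",X).round(0),proj("top",X).round(0))
```

```text
(349, 193) (228, 157) [0.678 0.115 0.089] [[348. 193.]] [[228. 156.]]
(349, 193) (185, 102) [ 0.816  0.274 -0.003] [[375. 185.]] [[183. 123.]]
(369, 56) (228, 157) [0.61  0.052 0.458] [[346.  57.]] [[233. 138.]]
(369, 56) (185, 102) [0.698 0.161 0.427] [[372.  55.]] [[185. 105.]]
```

```bash
python3 -m handwheel '[[25,-1,0,0,0,0,0],[30,-2,0,0,0,0,0],[30,-2,0,0,0,0,0],[30,-2,0,0,0,0,0],[20,-1,0,0,0,0,0],[10,0,0,0,0,0,0],[0,0,0,0,0,0,0],[0,0,0,0,0,0,0],[0,0,0,0,0,0,0],[0,0,0,0,0,0,0]]' | head -4;  python3 -m handwheel '[[0,0,-10,0,0,0,0],[0,0,-5,0,0,0,0],[0,0,-3,0,0,0,0],[0,0,-3,0,0,0,0],[0,0,0,0,0,0,0],[0,0,0,0,0,0,0],[0,0,0,0,0,0,0],[0,0,0,0,0,0,0],[0,0,0,0,0,0,0],[0,0,0,0,0,0,0]]'
```

```text
t: 23.5
tcp_pos: [0.5905, 0.0697, 0.2705]
tool_rot: [0.997, -0.078, 0.017, -0.02]
force: [0.3, -0.4, 0.5]
t: 24.75
tcp_pos: [0.5909, 0.0697, 0.2493]
tool_rot: [0.997, -0.078, 0.017, -0.02]
force: [-0.3, -0.2, -1.1]
finger_gap: 0.002
gripper_force: 0.0
```

Press down about 14 mm more (to z≈0.235).

```bash
python3 -m handwheel '[[0,0,-3,0,0,0,0],[0,0,-3,0,0,0,0],[0,0,-3,0,0,0,0],[0,0,-3,0,0,0,0],[0,0,-2,0,0,0,0],[0,0,0,0,0,0,0],[0,0,0,0,0,0,0],[0,0,0,0,0,0,0],[0,0,0,0,0,0,0],[0,0,0,0,0,0,0]]'
```

```text
t: 26.0
tcp_pos: [0.5951, 0.0691, 0.2381]
tool_rot: [0.997, -0.078, 0.022, -0.019]
force: [4.2, -1.3, 8.1]
finger_gap: 0.001
gripper_force: 4.7
```

```bash
python3 -m handwheel '[[-2,0,-2,0,0,0,0],[0,0,-2,0,0,0,0],[0,0,-2,0,0,0,0],[0,0,0,0,0,0,0],[0,0,0,0,0,0,0],[0,0,0,0,0,0,0],[0,0,0,0,0,0,0],[0,0,0,0,0,0,0],[0,0,0,0,0,0,0],[0,0,0,0,0,0,0]]'; python3 -m handwheel '[[0,0,10,0,0,0,0],[0,0,20,0,0,0,0],[-20,0,20,0,0,0,0],[-40,0,0,0,0,0,0],[-40,0,0,0,0,0,0],[-40,0,0,0,0,0,0],[0,0,0,0,0,0,0],[0,0,0,0,0,0,0],[0,0,0,0,0,0,0],[0,0,0,0,0,0,0]]'
python3 - <<'E'
from h import *
B=((98,90,60),(128,255,255));Rd=((0,140,110),(8,255,255))
im=manip.snapshot("side");cv2.imwrite("pics/side11.png",im[:,:,::-1]);it=manip.snapshot("top")
p=blob(im,*B,(285,150,350,230));print("blue side",len(p),p.mean(0),cv2.minAreaRect(p.astype(np.float32)))
for n,i,roi in(("side",im,(295,138,340,172)),("top",it,(222,160,260,200))):
    q=blob(i,*Rd,roi);print(n,len(q),q.mean(0),cv2.minAreaRect(q.astype(np.float32)))
f=np.array([-.988,.155,0]);pv=np.array([.6135,.0663,.234])+.038*f
for a in(.3,-.3):print(a,proj("side",[pv+.025*f*np.cos(a)-[0,0,.025*np.sin(a)],pv-.025*f*np.cos(a)+[0,0,.025*np.sin(a)]]).round(1).tolist())
E
```

```text
t: 27.25
tcp_pos: [0.5953, 0.069, 0.2375]
tool_rot: [0.996, -0.078, 0.026, -0.02]
force: [0.2, -0.7, 29.1]
finger_gap: -0.002
gripper_force: 14.2
t: 28.5
tcp_pos: [0.4497, 0.0696, 0.2791]
tool_rot: [0.997, -0.078, 0.016, -0.02]
force: [0.1, 0.1, 0.8]
finger_gap: 0.002
gripper_force: 0.0
blue side 71 [315.4084507  195.25352113] ((315.45904541015625, 194.45082092285156), (4.436251640319824, 17.292325973510742), 5.19442892074585)
side 117 [319.93162393 152.97435897] ((319.8500061035156, 152.9499969482422), (21.819719314575195, 5.6921000480651855), 18.434947967529297)
top 135 [236.62222222 175.85925926] ((236.5, 176.0), (7.761139392852783, 17.70509910583496), 14.03624439239502)
0.3 [[306.3, 157.1], [327.8, 152.4]]
-0.3 [[306.7, 151.4], [327.1, 158.0]]
```

The rocker has tipped over: its slope in the side view went from -11° to +18°, as predicted for locked. I'll let the key settle, re-check and hand in.

```bash
python3 -m handwheel '[[0,0,0,0,0,0,0],[0,0,0,0,0,0,0],[0,0,0,0,0,0,0],[0,0,0,0,0,0,0],[0,0,0,0,0,0,0],[0,0,0,0,0,0,0],[0,0,0,0,0,0,0],[0,0,0,0,0,0,0],[0,0,0,0,0,0,0],[0,0,0,0,0,0,0]]' | head -1
python3 - <<'E'
from h import *
B=((98,90,60),(128,255,255))
for k in range(4):
    im=manip.snapshot("side");p=blob(im,*B,(285,150,350,230));print(p.mean(0),cv2.minAreaRect(p.astype(np.float32)))
print(manip.sign_off())
E
```

```text
t: 29.85
[315.4084507  195.25352113] ((315.45904541015625, 194.45082092285156), (4.436251640319824, 17.292325973510742), 5.19442892074585)
[315.4084507  195.25352113] ((315.45904541015625, 194.45082092285156), (4.436251640319824, 17.292325973510742), 5.19442892074585)
[315.4084507  195.25352113] ((315.45904541015625, 194.45082092285156), (4.436251640319824, 17.292325973510742), 5.19442892074585)
[315.4084507  195.25352113] ((315.45904541015625, 194.45082092285156), (4.436251640319824, 17.292325973510742), 5.19442892074585)
the job is handed in; nothing more can be done
None
```

I handed the job in at about 30 s: the desk key hangs still in the hook's bowl, the gate was shut behind its eye when last seen, and the rocker is snapped over to locked; the hand-in gave no verdict, and I did not re-measure the bystanders.

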